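Fit the sloping shelf board and lay the tin on it

TASK

Fit the loose shelf board into the sloping jar rack: lay it gently on the two narrow cleats with its front rail at the low end, slid down against the little end stops, and let go of it. Then gently lay the longer square tin on the board at about the middle, lying straight up the slope with its base down against the front rail and its cap uphill. Leave everything else where it is.

Things in the scene. Friction and masses are not known exactly. Their poses are not given: they have to be found in the camera images.
- rack: Wooden batten frame fixed to the bench, 214 mm wide (y), 155 mm deep (x), open above; its slope rises 30 degrees to the back. Origin: centre of its underside; x to its back (high side), z up. Its two sloping side boards are 190 mm apart inside, 12 mm thick, run from x = -20 to 125 mm in the cleats' frame and rise 40 mm square above the cleat tops.
- cleats: The rack's two fixed cleats, 16 mm wide ledges inside the side boards (|y| = 79 to 95 mm), nothing between. Frame in the slope: x straight up the slope, y across, z square out of it (30 degrees off vertical, leaning to the rack's front). Origin: midway between them, level with their tops, at the uphill faces of the stops; 75 mm above the bench. They end at x = 125 mm.
- stops (a point): Midway between the two end stops, small blocks 14 mm high and 10 mm long on the cleats' low ends (x = -10 to 0 in the cleats' frame); this point is the cleats' origin. With the board fitted, the board's origin lies at (55, 0, 0) mm in the cleats' frame, its axes parallel to theirs; 5 mm play at each end.
- board: Loose pine shelf board, 110 mm deep (x), 180 mm wide (y), 14 mm thick, about 0.2 kg, with an upright front rail 12 mm thick all along its front edge (x = -55 to -43 mm), rising 38 mm above the upper face. Starts flat on the bench, rail up, rail towards the robot. Origin: centre of the underside; x from rail to back edge, z up. The rail can be pinched across its thickness.
- rail_top (a point): Middle of the top edge of the board's front rail, at (-49, 0, 52) mm in the board's frame.
- tin: The longer square tin: metal, 46 x 46 mm in section, 95 mm long in all (80 mm body, then a round cap 38 mm across and 15 mm long), about 0.2 kg. Starts lying on the bench, cap away from the robot. Origin: centre of its underside as it lies; x from base to cap, z up. Laid home, its origin is at (4.5, 0, 14) mm in the board's frame, axes parallel (any of its four sides may be down).
- tin_base (a point): Centre of the longer tin's base, at (-47.5, 0, 23) mm in the tin's frame.
- tin_cap (a point): Centre of the longer tin's cap end, at (47.5, 0, 23) mm in the tin's frame.
- short_tin: Bystander: a like square tin but only 60 mm long in all, lying on the bench; it may lie in either tin's place. Origin: centre of its underside, x from base to cap.
- preserve: Bystander: round glass jar, 76 mm across, 130 mm tall, standing. Origin: centre of its underside.
- hammer: Bystander: claw hammer lying behind the board and tins. Origin: its underside near the middle of its length.
- brush: Bystander: paint brush lying on the bench. Origin: its underside near the middle.
- offcut: Bystander: plain board offcut without a rail, 70 x 150 x 18 mm, lying near the robot. Origin: centre of its underside.
- driver: Bystander: screwdriver lying near the robot. Origin: its underside near the middle.
Mind the look-alikes: they are no part of the job. Leave any blue look-alike of the board alone. Leave any blue look-alike of the tin alone.

How it is judged (in metres and radians):
On the way, in this order (a step that is already met when the one before it is completed fails the run):
1. the board lies fitted on both cleats against the stops, let go (x of rail_top in the frame of cleats between -0.004 and 0.014 m and z of rail_top in the frame of cleats between 0.046 and 0.058 m and x of board in the frame of cleats between 0.045 and 0.063 m and y of board in the frame of cleats between -0.01 and 0.01 m and z of board in the frame of cleats between -0.005 and 0.006 m and angle between the z axis of board and the z axis of cleats, either way round below 0.07 rad and angle between the x axis of board and the x axis of cleats, either way round below 0.08 rad and contact force between the fingers and board below 0.1 N and linear speed of board below 0.02 m/s and angular speed of board below 0.1 rad/s), for 0.2 s.
2. the longer tin lies on the fitted board, base against the rail, let go (x of rail_top in the frame of cleats between -0.004 and 0.014 m and z of rail_top in the frame of cleats between 0.046 and 0.058 m and x of board in the frame of cleats between 0.045 and 0.063 m and y of board in the frame of cleats between -0.01 and 0.01 m and z of board in the frame of cleats between -0.005 and 0.006 m and angle between the z axis of board and the z axis of cleats, either way round below 0.07 rad and angle between the x axis of board and the x axis of cleats, either way round below 0.08 rad and x of tin_base in the frame of board between -0.047 and -0.035 m and y of tin_base in the frame of board between -0.035 and 0.035 m and z of tin_base in the frame of board between 0.031 and 0.044 m and y of tin_cap in the frame of board between -0.04 and 0.04 m and z of tin_cap in the frame of board between 0.03 and 0.045 m and angle between the x axis of tin and the x axis of board, either way round below 0.17 rad and contact force between the fingers and tin below 0.1 N), for 0.2 s.
At the end, for the whole second after the job is handed in: The board rests flat on both cleats (within 4 degrees), rail at the low end, within 8 mm of the stops; the longer tin lies flat on it, base downhill and within 8 mm of the rail, within 35 mm of the board's middle line and within about 10 degrees of straight up the slope; both released and at rest (x of rail_top in the frame of cleats between -0.004 and 0.014 m and z of rail_top in the frame of cleats between 0.046 and 0.058 m and x of board in the frame of cleats between 0.045 and 0.063 m and y of board in the frame of cleats between -0.01 and 0.01 m and z of board in the frame of cleats between -0.005 and 0.006 m and angle between the z axis of board and the z axis of cleats, either way round below 0.07 rad and angle between the x axis of board and the x axis of cleats, either way round below 0.08 rad and x of tin_base in the frame of board between -0.047 and -0.035 m and y of tin_base in the frame of board between -0.035 and 0.035 m and z of tin_base in the frame of board between 0.031 and 0.044 m and y of tin_cap in the frame of board between -0.04 and 0.04 m and z of tin_cap in the frame of board between 0.03 and 0.045 m and angle between the x axis of tin and the x axis of board, either way round below 0.17 rad and linear speed of each of board, tin below 0.02 m/s and angular speed of each of board, tin below 0.1 rad/s); the robot touches nothing.
It fails at once if a bystander (short tin, jar, hammer, brush, offcut or screwdriver) moved more than 30 mm (distance of any of short_tin, preserve, hammer, brush, offcut, driver from where it was at the start of the episode above 0.03 m).
It fails at once if the board dropped: moving faster than 0.5 m/s while not held (a fall of about 13 mm) (linear speed of board above 0.5 m/s and contact force between the fingers and board below 0.1 N).
It fails at once if the tin dropped: moving faster than 0.5 m/s while not held (a fall of about 13 mm) (linear speed of tin above 0.5 m/s and contact force between the fingers and tin below 0.1 N).
It fails at once if the board slammed on the rack (over 100 N) (contact force between board and rack above 100 N).
It fails at once if the tin slammed on the board (over 100 N) (contact force between tin and board above 100 N).
It also fails if it takes over 69 s, if anything falls off the work surface, if the arm or the gripper's body presses on something with over 40 N, if the wrist force passes 120 N, or if a joint passes its speed limit or range.

ROBOT

A 7-joint arm with a two-finger parallel gripper is mounted at the origin on the work surface. World frame = base frame: x ahead of the robot, y to its left, z up, the work surface at z = 0. Lengths are in mm, angles in rad, forces in N, time in s.
With the tool pointing down it reaches from about 400 to 900 mm from the base axis. Payload 5.6 kg.
Tool frame: the origin (TCP) lies midway between the tips of the shut fingers; the grasp point (between the pads) lies 19 mm behind it; x points along the fingers, y is the direction in which the jaws open and shut, and the axes are right-handed (so a half turn about x gives the same grasp; the last joint's range is limited). The gripper opens to 92 mm and grips with 3 to 60 N. Pads are 20 mm wide; open, the fingers measure 128 mm over their backs; the gripper's body (75 mm by 189 mm) begins 69 mm behind the grasp point.
Start: joints at [1.18, 0.468, -0.012, 1.603, 0.006, 1.071, -0.056], TCP at [221.498, -611.105, 180.992] pointing down, gripper open.
Joint ranges: [-2.53, 2.53], [-0.31, 2.02], [-1.57, 1.55], [0.28, 2.44], [-1.29, 4.43], [0.15, 1.84], [-2.92, 2.92]. Speed limits (rad/s): [2.57, 2.57, 3.14, 3.14, 3.14, 3.14, 3.14].

INTERFACE

Orientations are given as a rotation vector (axis times angle).
In Python, from cell import robot, grip, kin, viewer gives the robot as it stands. Calls block until the motion is done:
- robot.movep(position, orientation): joint-space move of the TCP to a pose.
- robot.servo_line(position, feed=150, rotation=None): straight line of the TCP; rotation=None keeps the orientation; feed is the mean speed in mm/s.
- robot.goto_joints(angles): joint-space move.
- grip(opening, newtons=None): opening from 0.0 (shut) to 1.0 (fully open); newtons is the grip in N (None keeps the last); returns when the fingers have stopped.
- robot.hold(seconds).
- kin.ik(position, orientation): joint angles nearest the present ones, or None.
- robot.observe(): the state.
- viewer.read_camera(name): name is "side" or "top"; returns the picture (400x640x3 uint8, red, green, blue); there is no depth.
- viewer.camera_info(name): a dict with "camera_matrix" (3x3 intrinsics, pixels), "R" (3x3) and "t" (3): a world point X has camera coordinates R X + t. Camera axes: x right, y down, z forward; pixel columns grow to the right and rows downward; lengths in mm; the calibration is good to about 2 mm. A picture is of the moment at which its call begins. camera_info takes no time and is no camera call.
A pose or a line that the arm cannot do raises robot.IKError and nothing moves.
- robot.job_done(): hands the job in, once; it reports no verdict.
Trained networks look in the newest picture that a camera, given by its name, has taken for a name from the list of things; names that differ only in an ending like _2 or _b are one class to them, and where a whole thing is asked for, a point or a joint stands for the part that bears it (a point fixed in the world has none). Each returns a list of dicts, best first, with "confidence" (0 to 1); they miss things now and then, are a little off and sometimes report something else, mostly with a low value. They report only what shows in the picture. A call takes as long as a camera call. They do not tell look-alikes from the thing itself.
- viewer.silhouettes(name, camera): "mask" (400x640 bool, what is visible of it).
- viewer.pinpoint(name, camera): "at" ([x, y, z] in mm, in the coordinates of the camera as it stood for that picture, good to about 4 mm: a listed point, or the origin of a listed thing).
The state is a dict: "t": time; "joints": joint angles; "joint_velocities": joint speeds; "joint_torque": joint torques, N m; "tcp_pos": TCP position; "tcp_rot": TCP orientation; "contact_force": force on the tool from outside, world axes, zero at the start; "wrist_torque": the same for the moment, N m; "grip_width": opening from 0.0 (shut) to 1.0 (fully open).
Only numpy, scipy, OpenCV 4.12 (cv2) and the standard library are available. Lean on these libraries where they do the work, as an engineer would, in place of code of your own. Each camera call takes 0.05 s, during which the arm holds its last target.

## Working session

There is one attempt and no reset: what is moved stays moved. The work goes in short steps, each a Python script; the robot and the scene stay as the last script left them, time stands still between calls to the robot, and variables do not carry over. Pictures are saved under pics/ and viewed, and the job is handed in when it is done.

```bash
ls; mkdir -p pics
python3 - <<'E'
from cell import robot, grip, kin, viewer
import cv2,numpy as np
for c in("top","side"):
    im=viewer.read_camera(c); cv2.imwrite(f"pics/{c}0.png",im[:,:,::-1])
    i=viewer.camera_info(c); print(c,np.round(i["camera_matrix"],1).tolist(),np.round(i["R"],3).tolist(),np.round(i["t"],1).tolist())
o=robot.observe();print(o["t"],o["tcp_pos"],o["tcp_rot"])
E
```

```text
pics
top [[435.7, 0.0, 320.4], [0.0, 435.7, 200.4], [0.0, 0.0, 1.0]] [[-0.018, -1.0, -0.019], [-0.989, 0.02, -0.149], [0.149, 0.016, -0.989]] [-94.2, 481.5, 1059.4]
side [[430.5, 0.0, 329.3], [0.0, 430.5, 200.8], [0.0, 0.0, 1.0]] [[-0.934, -0.357, -0.018], [-0.215, 0.602, -0.769], [0.285, -0.715, -0.639]] [425.5, 247.1, 1093.2]
0.1 [ 221.24768484 -610.58538412  180.1436054 ] [ 2.03264264  0.3586253  -2.03345083]
```

View pics/top0.png

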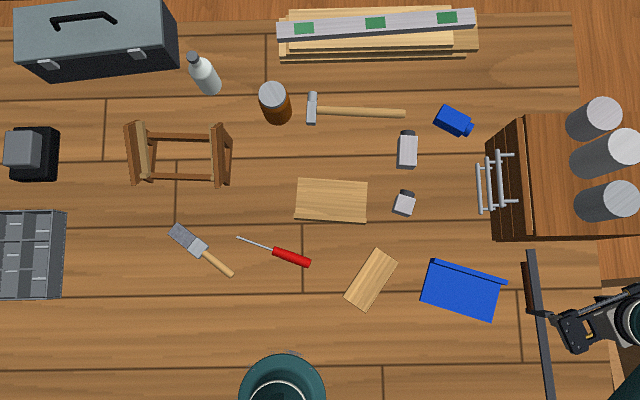

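View pics/side0.png

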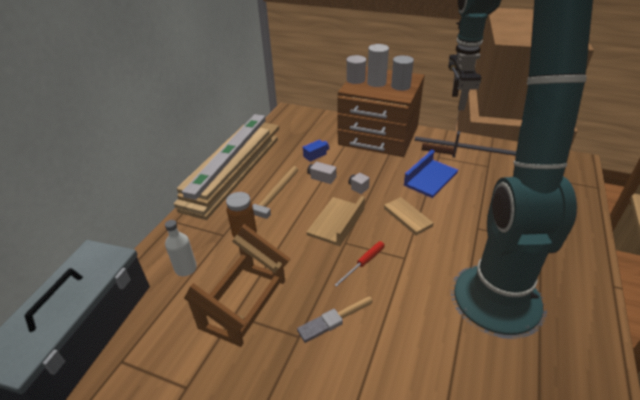

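```bash
cat > h.py <<'E'
from cell import robot, grip, kin, viewer
import cv2,numpy as np
from scipy.spatial.transform import Rotation as Ro
def w(c,p):
    i=viewer.camera_info(c); return np.array(i["R"]).T@(np.array(p)-i["t"])
def proj(c,X):
    i=viewer.camera_info(c); q=np.array(i["camera_matrix"])@(np.array(i["R"])@np.array(X)+i["t"]); return q[:2]/q[2]
def onplane(c,uv,z):
    i=viewer.camera_info(c); R=np.array(i["R"]);d=R.T@np.linalg.inv(i["camera_matrix"])@[uv[0],uv[1],1]; o=-R.T@i["t"]
    return o+d*(z-o[2])/d[2]
E
python3 - <<'E'
from h import *
for n in ["rack","cleats","stops","board","rail_top","tin","tin_base","tin_cap","short_tin","offcut","preserve","hammer","brush","driver"]:
    for c in("top","side"):
        for r in viewer.pinpoint(n,c):
            if r["confidence"]<.3: continue
            p=w(c,r["at"]); print(n,c,round(r["confidence"],2),np.round(p),np.round(proj(c,p)))
E
```

```text
rack top 0.31 [ 569. -324.   22.] [406. 165.]
rack side 0.77 [602. 240.   2.] [242. 303.]
board top 0.9 [ 251. -444.    3.] [459. 290.]
board top 0.74 [ 482. -131.    2.] [331. 201.]
board side 0.9 [ 254. -448.   -0.] [430. 179.]
board side 0.77 [ 484. -130.   -1.] [336. 222.]
board side 0.31 [ 720. -199.    2.] [277. 192.]
rail_top top 0.82 [ 296. -464.   49.] [472. 272.]
rail_top top 0.63 [ 432. -124.   54.] [329. 218.]
rail_top top 0.52 [361. 200.   2.] [203. 251.]
rail_top side 0.77 [ 434. -124.   50.] [351. 215.]
rail_top side 0.6 [ 299. -462.   50.] [420. 162.]
tin top 0.94 [ 616. -324.   -0.] [404. 150.]
tin top 0.83 [ 675. -450.   -3.] [450. 127.]
tin side 0.78 [ 615. -325.   -2.] [320. 178.]
tin side 0.77 [ 680. -455.    1.] [317. 154.]
tin_base top 0.9 [ 570. -323.   24.] [406. 164.]
tin_base top 0.72 [ 709. -410.   19.] [436. 112.]
tin_base side 0.88 [ 562. -320.   26.] [334. 175.]
tin_base side 0.57 [ 703. -415.   23.] [306. 154.]
tin_cap top 0.8 [ 661. -494.   18.] [470. 129.]
tin_cap top 0.77 [ 658. -331.   19.] [407. 132.]
tin_cap side 0.85 [ 660. -338.   23.] [309. 168.]
tin_cap side 0.74 [ 661. -494.   26.] [325. 144.]
short_tin top 0.9 [ 474. -315.   -2.] [402. 203.]
short_tin side 0.56 [ 475. -317.   -1.] [358. 187.]
offcut top 0.58 [ 284. -225.    3.] [370. 278.]
offcut side 0.66 [ 281. -220.   -1.] [407. 218.]
preserve top 0.69 [729.   8.  -2.] [277. 112.]
preserve side 0.73 [728.   4.   1.] [245. 231.]
preserve side 0.4 [ 563. -320.   26.] [333. 175.]
hammer top 0.72 [ 717. -201.   -2.] [356. 114.]
hammer side 0.63 [ 720. -202.    2.] [277. 192.]
brush top 0.89 [359. 201.   0.] [203. 251.]
brush side 0.7 [358. 200.   4.] [337. 319.]
driver side 0.57 [360.  18.   2.] [359. 266.]
```

The scene holds these candidates in the top picture:
- **Boards:** pine (331,201) and blue (460,290). The pine one is meant, because it is not blue and its rail faces the robot.
- **Tins:** white long (406,150), blue (452,122) and white short (404,203). The long white one is meant, because it is about 95 mm long with its cap away from the robot.

I'll confirm this in crops.

Run:
```python
from h import *
a=cv2.imread("pics/top0.png"); b=cv2.imread("pics/side0.png")
cv2.imwrite("pics/crop1.png",cv2.resize(a[100:235,280:480],None,fx=4,fy=4,interpolation=2))
A=cv2.resize(a[110:200,110:245],None,fx=5,fy=5,interpolation=2)
cv2.imwrite("pics/crop2.png",A)
cv2.imwrite("pics/crop3.png",cv2.resize(b[150:350,180:380],None,fx=3,fy=3,interpolation=2))
```

```text
(no output)
```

View pics/crop1.png

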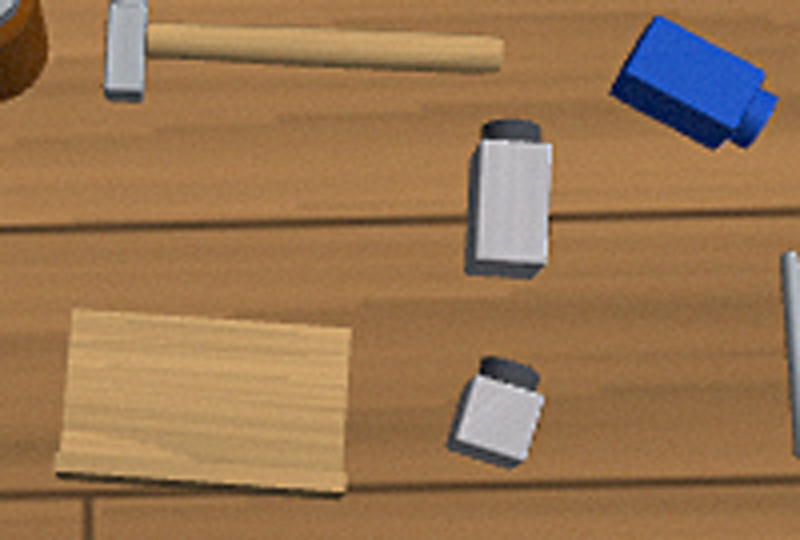

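View pics/crop2.png

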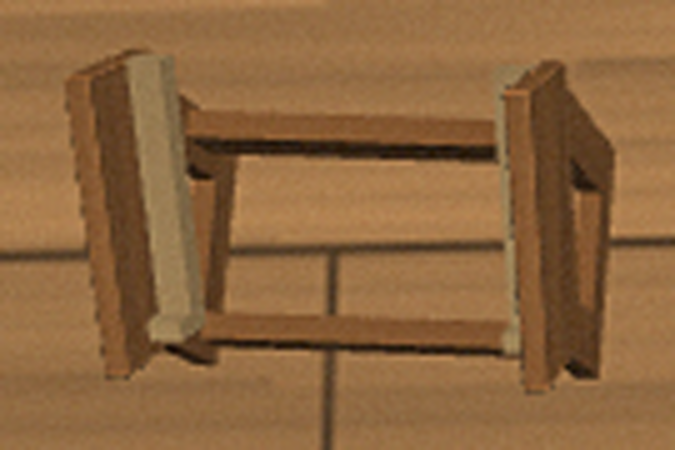

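View pics/crop3.png

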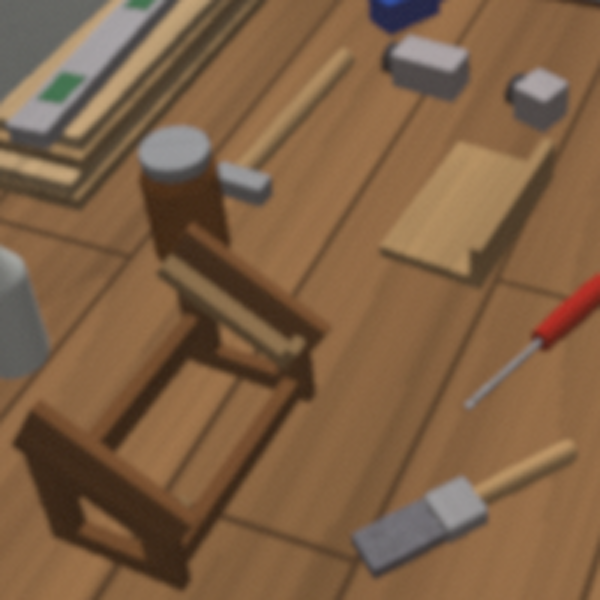

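Crop 1 confirms the targets: pine board with its rail on the near edge, and long white tin with its dark cap at the far end. The blue items and the short tin stay where they are. Crop 2 shows the rack with its low end and stops towards the robot. Next I'll fit model poses from corner pixels.

```bash
cat >> h.py <<'E'
from scipy.optimize import least_squares
T30=np.array([[np.cos(np.pi/6),0,-.5],[0,1,0],[.5,0,np.cos(np.pi/6)]])  # columns: cleat x,y,z in rack frame
def pose(p,z0,tilt=False):
    Rz=Ro.from_euler('z',p[2]).as_matrix(); return (Rz@T30 if tilt else Rz),np.array([p[0],p[1],z0])
def fit(pts,p0,z0,tilt=False):
    def f(p):
        R,t=pose(p,z0,tilt); return np.concatenate([proj(c,R@np.array(X)+t)-uv for c,X,uv in pts])
    s=least_squares(f,p0,loss='soft_l1',f_scale=1.); return s.x,f(s.x).reshape(-1,2)
def lines(im,c,R,t,segs,k,off):
    for a,b in segs:
        P=[proj(c,R@np.array(X,float)+t) for X in (a,b)]
        P=[tuple(int(round(v)) for v in ((q-off+.5)*k-.5)) for q in P]; cv2.line(im,P[0],P[1],(0,0,255),1)
def box(lo,hi):
    V=[np.array([(lo,hi)[i][0],(lo,hi)[j][1],(lo,hi)[k][2]]) for i in(0,1) for j in (0,1) for k in (0,1)]
    return [(V[a],V[b]) for a in range(8) for b in range(a) if bin(a^b).count('1')==1]
RACK=box((-20,95,0),(125,107,40))+box((-20,-107,0),(125,-95,40))+box((-10,79,0),(0,95,14))+box((-10,-95,0),(0,-79,14))
BOARD=box((-55,-90,0),(55,90,14))+box((-55,-90,0),(-43,90,52))
TIN=box((-47.5,-23,0),(32.5,23,46))
def overlay(src,c,R,t,segs,win,k,out):
    x0,x1,y0,y1=win; a=cv2.imread(src)[y0:y1,x0:x1]; a=cv2.resize(a,None,fx=k,fy=k,interpolation=2)
    lines(a,c,R,t,segs,k,np.array([x0,y0])); cv2.imwrite(out,a)
E
cat > f1.py <<'E'
from h import *
c2=lambda x,y:np.array([(x+.5)/5-.5+110,(y+.5)/5-.5+110])
c1=lambda x,y:np.array([(x+.5)/4-.5+280,(y+.5)/4-.5+100])
c3=lambda x,y:np.array([(x+.5)/3-.5+180,(y+.5)/3-.5+150])
rk=[("top",(-20,107,40),c2(107,376)),("top",(-20,95,40),c2(130,374)),("top",(125,107,40),c2(67,82)),("top",(125,95,40),c2(90,74)),
("top",(-20,-95,40),c2(526,390)),("top",(-20,-107,40),c2(550,386)),("top",(125,-95,40),c2(503,92)),("top",(125,-107,40),c2(528,92)),
("top",(125,95,0),c2(130,54)),("side",(125,-95,40),c3(180,236)),("side",(-20,-95,40),c3(318,334)),("side",(125,107,40),c3(15,440)),("side",(125,95,40),c3(38,403))]
pr,e=fit(rk,[545,240,0],75,True);print("cleats",pr,np.round(e,1).tolist())
bd=[("top",(55,90,14),c1(73,310)),("top",(55,-90,14),c1(351,327)),("top",(-55,90,52),c1(55,472)),("top",(-55,-90,52),c1(343,495)),("top",(-43,90,52),c1(62,450)),("top",(-43,-90,52),c1(346,474)),
("side",(55,90,14),c3(380,248)),("side",(55,-90,14),c3(462,142)),("side",(-55,90,0),c3(478,285)),("side",(-43,-90,52),c3(548,140))]
pb,e=fit(bd,[483,-130,0],0);print("board",pb,np.round(e,1).tolist())
tn=[("top",(32.5,23,46),c1(482,140)),("top",(32.5,-23,46),c1(551,144)),("top",(-47.5,23,46),c1(475,260)),("top",(-47.5,-23,46),c1(546,266)),("side",(-47.5,-23,46),c3(469,55)),("side",(-47.5,23,46),c3(464,70)),("side",(32.5,23,46),c3(392,52))]
tn=tn[:4]
pt,e=fit(tn,[615,-325,0],0);print("tin",pt,np.round(e,1).tolist())
E
python3 - <<'E'
from f1 import *
overlay("pics/top0.png","top",*pose(pr,75,True),RACK,(110,245,110,200),5,"pics/o1.png")
overlay("pics/side0.png","side",*pose(pr,75,True),RACK,(180,300,210,350),4,"pics/o2.png")
for src,P,S,out in(("top",None,None,"o3"),):
    a=cv2.resize(cv2.imread("pics/top0.png")[100:235,280:480],None,fx=4,fy=4,interpolation=2)
    lines(a,"top",*pose(pb,0),BOARD,4,np.array([280,100]));lines(a,"top",*pose(pt,0),TIN,4,np.array([280,100]));cv2.imwrite("pics/o3.png",a)
    a=cv2.resize(cv2.imread("pics/side0.png")[150:260,295:385],None,fx=5,fy=5,interpolation=2)
    lines(a,"side",*pose(pb,0),BOARD,5,np.array([295,150]));lines(a,"side",*pose(pt,0),TIN,5,np.array([295,150]));cv2.imwrite("pics/o4.png",a)
A=cv2.imread("pics/o1.png");B=cv2.imread("pics/o2.png");cv2.imwrite("pics/o1.png",A)
E
```

```text
cleats [ 5.49477319e+02  2.40741793e+02 -5.16224145e-02] [[-0.4, -0.2], [-0.0, 0.3], [-1.3, -1.6], [-0.7, 0.1], [-0.4, -0.5], [-0.2, 0.4], [-0.3, -1.3], [-0.0, -1.1], [-1.1, 0.7], [1.0, -1.9], [2.2, 0.3], [4.2, -10.3], [0.0, -2.0]]
board [ 4.82124974e+02 -1.30402011e+02 -1.00267787e-01] [[0.2, -0.4], [0.3, 0.8], [-0.4, -0.3], [0.7, -0.2], [-1.7, 0.4], [0.2, 0.2], [-0.0, -0.8], [-0.4, -0.2], [0.9, 1.8], [-0.9, -0.5]]
tin [ 6.08961074e+02 -3.27439297e+02 -9.60802596e-02] [[-0.5, -0.4], [0.5, -0.1], [-0.3, 0.3], [0.3, 0.2]]
```

View pics/o1.png

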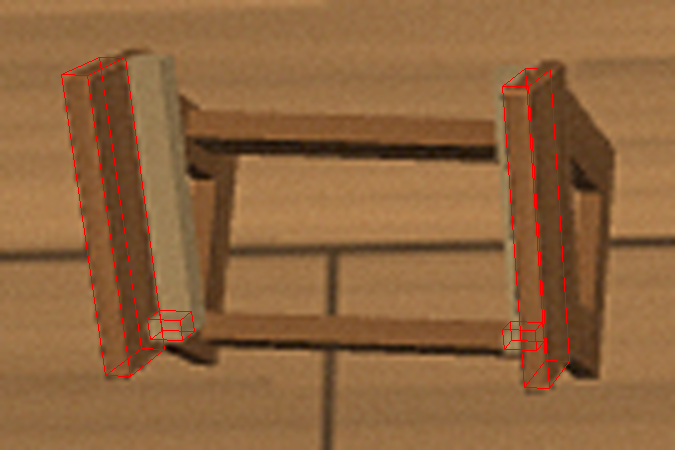

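View pics/o2.png

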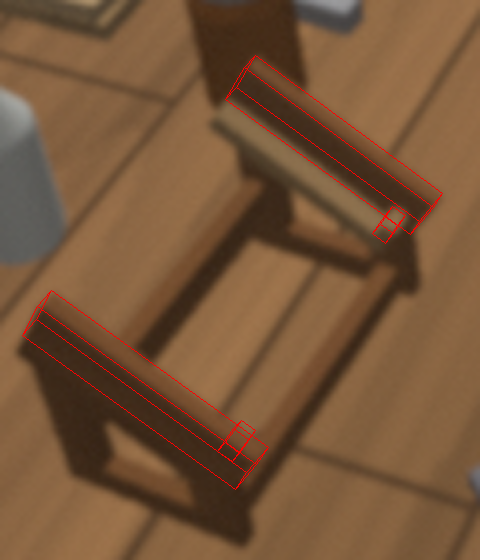

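View pics/o3.png

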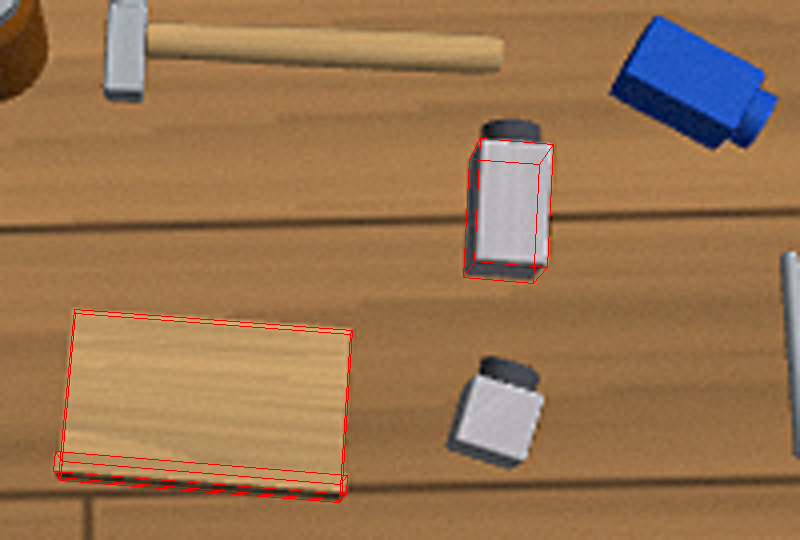

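View pics/o4.png

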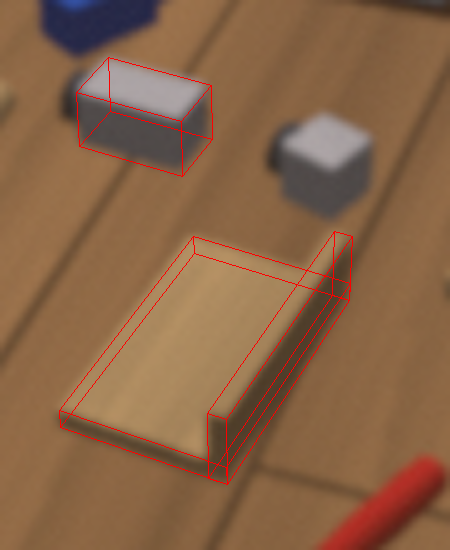

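Run:
```python
from f1 import *
for n in("cleats","stops"):
    for c in("top","side"):
        for r in viewer.pinpoint(n,c): print(n,c,r["confidence"],np.round(w(c,r["at"])))
s=cv2.imread("pics/side0.png");win=(183,253,275,350)
raw=cv2.resize(s[275:350,183:253],None,fx=5.5,fy=5.5,interpolation=2)
overlay("pics/side0.png","side",*pose(pr,75,True),RACK,win,5.5,"pics/t.png");ov=cv2.imread("pics/t.png")
cv2.imwrite("pics/o5.png",np.hstack([raw,ov]))
win=(232,302,220,285)
raw=cv2.resize(s[220:285,232:302],None,fx=5.5,fy=5.5,interpolation=2)
overlay("pics/side0.png","side",*pose(pr,75,True),RACK,win,5.5,"pics/t.png");ov=cv2.imread("pics/t.png")
cv2.imwrite("pics/o6.png",np.hstack([raw,ov]))
```

```text
cleats [ 5.49477319e+02  2.40741793e+02 -5.16224145e-02] [[-0.4, -0.2], [-0.0, 0.3], [-1.3, -1.6], [-0.7, 0.1], [-0.4, -0.5], [-0.2, 0.4], [-0.3, -1.3], [-0.0, -1.1], [-1.1, 0.7], [1.0, -1.9], [2.2, 0.3], [4.2, -10.3], [0.0, -2.0]]
board [ 4.82124974e+02 -1.30402011e+02 -1.00267787e-01] [[0.2, -0.4], [0.3, 0.8], [-0.4, -0.3], [0.7, -0.2], [-1.7, 0.4], [0.2, 0.2], [-0.0, -0.8], [-0.4, -0.2], [0.9, 1.8], [-0.9, -0.5]]
tin [ 6.08961074e+02 -3.27439297e+02 -9.60802596e-02] [[-0.5, -0.4], [0.5, -0.1], [-0.3, 0.3], [0.3, 0.2]]
```

View pics/o5.png

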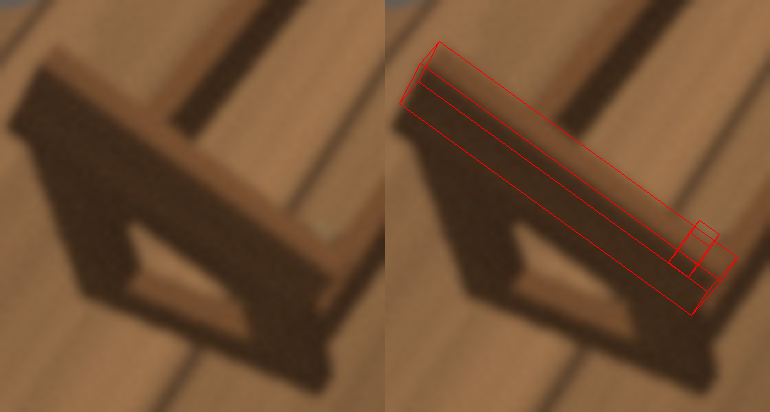

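View pics/o6.png

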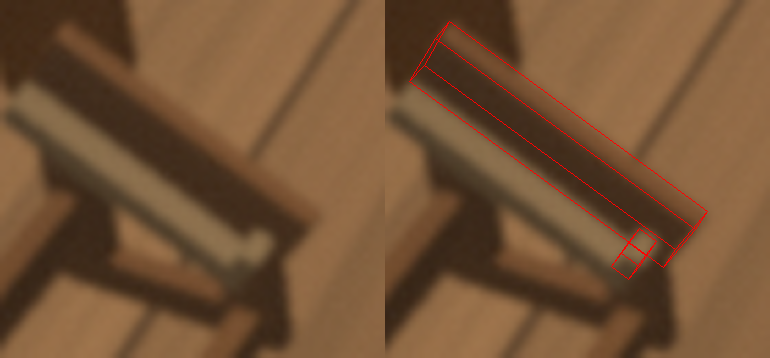

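```bash
cat >> f1.py <<'E'
d1=lambda x,y:np.array([(x+.5)/5.5-.5+183,(y+.5)/5.5-.5+275]); d2=lambda x,y:np.array([(x+.5)/5.5-.5+232,(y+.5)/5.5-.5+220])
rk=rk[:8]+[("side",(125,95,40),d1(55,47)),("side",(-20,95,40),d1(345,272)),("side",(125,107,40),d1(40,68)),("side",(-20,-107,40),d2(320,212)),("side",(125,-107,40),d2(65,24)),("side",(0,-79,14),d2(243,236))]
pr,e=fit(rk,[545,240,0],75,True);print("cleats",pr,np.round(e,1).tolist())
for c in("top","side"):
    q,e=fit([r for r in rk if r[0]==c],[545,240,0],75,True);print(c,q,np.round(e,1).tolist())
    q,e=fit([r for r in bd if r[0]==c],[480,-130,0],0);print(c,"board",q)
E
python3 f1.py
```

```text
cleats [ 5.49477319e+02  2.40741793e+02 -5.16224145e-02] [[-0.4, -0.2], [-0.0, 0.3], [-1.3, -1.6], [-0.7, 0.1], [-0.4, -0.5], [-0.2, 0.4], [-0.3, -1.3], [-0.0, -1.1], [-1.1, 0.7], [1.0, -1.9], [2.2, 0.3], [4.2, -10.3], [0.0, -2.0]]
board [ 4.82124974e+02 -1.30402011e+02 -1.00267787e-01] [[0.2, -0.4], [0.3, 0.8], [-0.4, -0.3], [0.7, -0.2], [-1.7, 0.4], [0.2, 0.2], [-0.0, -0.8], [-0.4, -0.2], [0.9, 1.8], [-0.9, -0.5]]
tin [ 6.08961074e+02 -3.27439297e+02 -9.60802596e-02] [[-0.5, -0.4], [0.5, -0.1], [-0.3, 0.3], [0.3, 0.2]]
cleats [ 5.48494972e+02  2.40570057e+02 -5.36077115e-02] [[-0.3, 0.1], [0.0, 0.6], [-1.1, -1.3], [-0.5, 0.5], [-0.4, -0.1], [-0.2, 0.9], [-0.1, -0.8], [0.1, -0.6], [0.2, -1.1], [1.7, -2.6], [-0.6, -0.9], [0.8, -0.1], [0.4, -0.5], [-0.8, 3.1]]
top [ 5.48344661e+02  2.39930858e+02 -5.69019157e-02] [[-0.1, -0.0], [0.2, 0.6], [-0.7, -1.4], [-0.1, 0.4], [-0.2, 0.1], [0.0, 1.1], [0.3, -0.6], [0.5, -0.4]]
top board [ 4.82287667e+02 -1.30418486e+02 -9.51337096e-02]
side [ 5.47924023e+02  2.42428175e+02 -4.99358399e-02] [[-0.0, -0.3], [1.7, -1.8], [-0.8, -0.0], [0.6, 0.4], [-0.0, 0.1], [-1.0, 3.6]]
side board [ 4.81648597e+02 -1.29990481e+02 -1.15670850e-01]
```

```bash
cat >> h.py <<'E'
CL=(548.3,240.5,-0.054); BD=(482.1,-130.4,-0.098); TN=(609,-327.4,-0.096)
Rc,tc=pose(CL,75,True)
def tool(R,ysel):   # R: thing's frame; tool x=-z, tool y = thing axis ysel(0:x,1:y) with sign
    x=-R[:,2]; y=R[:,abs(ysel)-1]*np.sign(ysel); return np.column_stack([x,y,np.cross(x,y)])
rv=lambda M:Ro.from_matrix(M).as_rotvec()
E
python3 - <<'E'
from h import *
o=robot.observe();print(np.round(Ro.from_rotvec(o["tcp_rot"]).as_matrix(),2).tolist())
Rb,tb=pose(BD,0);Rt,tt=pose(TN,0)
for s in(1,-1):
    print(s,"bd",kin.ik(Rb@[-49,0,20]+tb,rv(tool(Rb,s))),kin.ik(Rb@[-49,0,200]+tb,rv(tool(Rb,s))))
    print("  rk",kin.ik(Rc@[6,0,20]+tc,rv(tool(Rc,s))),kin.ik(Rc@[16,0,150]+tc,rv(tool(Rc,s))))
    print("  tn",kin.ik(Rt@[-5,0,5]+tt,rv(tool(Rt,2*s))),"rk",kin.ik(Rc@[55,0,20]+tc,rv(tool(Rc,2*s))),kin.ik(Rc@[55,0,150]+tc,rv(tool(Rc,2*s))))
E
```

```text
[[-0.0, 0.34, -0.94], [-0.0, -0.94, -0.34], [-1.0, 0.0, 0.0]]
1 bd [ 0.58968824  0.44645278 -0.44844262  2.16666107  0.34060914  0.5948356
 -0.20328746] [ 0.70121409  0.14969427 -0.5330256   2.01860283  0.09043341  0.99568418
  0.02581304]
  rk [-0.47714112  0.34703555 -0.2346339   2.19064066  1.15159962  0.46433147
 -1.75585436] [-0.1249274   0.1106471  -0.67746557  2.16240311  0.77336837  0.67367303
 -1.4061373 ]
  tn [ 0.83402488  0.81936543 -0.58368467  1.58063768  0.536833    0.90660422
  1.53362807] rk [-0.05371297  0.43190393 -0.67596808  2.07797977  1.20123267  0.63242795
 -0.09496838] [ 0.11742828  0.17183189 -0.89376226  2.08065534  0.80255155  0.72851181
  0.21751074]
-1 bd [-0.76098962  0.90264416  1.34109055  2.2425293  -1.11605035  1.01753538
 -1.96928039] [-0.99802281  0.25683477  1.41286416  2.10029267 -0.29874706  1.02041598
 -2.67031717]
  rk [-0.10243595  0.42880465 -0.67594452  2.16835938  1.30629807  0.62796788
  1.29838674] [ 0.38417246  0.27795924 -1.27404967  2.14335746  0.9972064   0.8211733
  1.57529633]
  tn [ 0.46657133  0.72573804 -0.02791213  1.60942415  0.02565484  0.80678829
 -1.23885652] rk [-1.190299    0.38815337  0.68575597  2.14734053  0.24783259  0.26803334
 -2.44505636] [-1.33903069  0.05642176  0.65645521  2.15795408  0.55927147  0.6150958
 -2.72406978]
```

Run:
```python
from h import *
Rb,tb=pose(BD,0);r=rv(tool(Rb,1))
robot.movep(Rb@[-49,0,150]+tb,r); grip(1.0)
robot.servo_line(Rb@[-49,0,20]+tb,feed=120)
o=robot.observe();print(o["t"],o["tcp_pos"],o["contact_force"])
grip(0.0,45)
o=robot.observe();print(o["t"],o["tcp_pos"],o["contact_force"],o["grip_width"]*92)
robot.servo_line(Rb@[-49,0,50]+tb,feed=60)
o=robot.observe();print(o["t"],o["tcp_pos"],o["contact_force"],o["grip_width"]*92)
for c in("top","side"): cv2.imwrite(f"pics/{c}1.png",viewer.read_camera(c)[:,:,::-1])
a=cv2.imread("pics/top1.png")[130:260,260:420];b=cv2.imread("pics/side1.png")[140:270,270:430]
cv2.imwrite("pics/g1.png",np.vstack([cv2.resize(x,None,fx=2.3,fy=2.3) for x in(a,b)]))
```

```text
5.0667 [ 433.86504329 -125.71825521   20.52717434] [-0.41601326 -0.20981731 -0.41423843]
6.4167 [ 433.3383747  -125.6236086    19.99495066] [0.41495674 0.29701    0.07575666] 0.3052010918607514
7.0667 [ 433.33419498 -125.77367944   50.206811  ] [-0.12052355 -0.03150316 -0.23746816] 0.6337383322591694
```

View pics/g1.png

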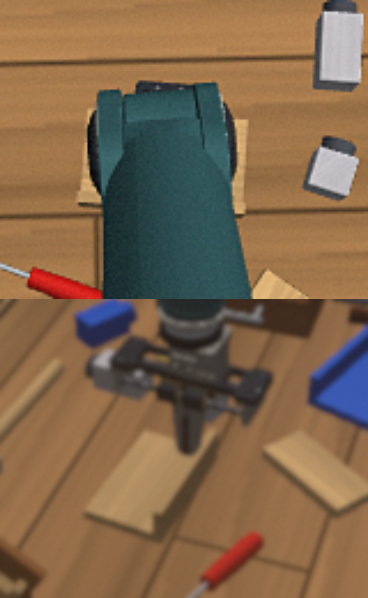

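Run:
```python
from h import *
b=cv2.imread("pics/side1.png")[140:250,290:400]
cv2.imwrite("pics/g2.png",cv2.resize(b,None,fx=5.4,fy=5.4,interpolation=2))
o=robot.observe(); print(o["grip_width"],o["contact_force"])
print(proj("side",o["tcp_pos"]), (proj("side",o["tcp_pos"])-[290,140])*5.4)
for z in (0,30): print((proj("side",np.array(pose(BD,0)[0]@[-49,0,52+z])+pose(BD,0)[1])-[290,140])*5.4)
```

```text
0.005410585422100622 [ 0.17998415 -0.43283149 -0.76092233]
[351.28295413 214.28115891] [330.9279523  401.11825809]
[330.49831146 397.97541546]
[331.3151159  356.26112314]
```

View pics/g2.png

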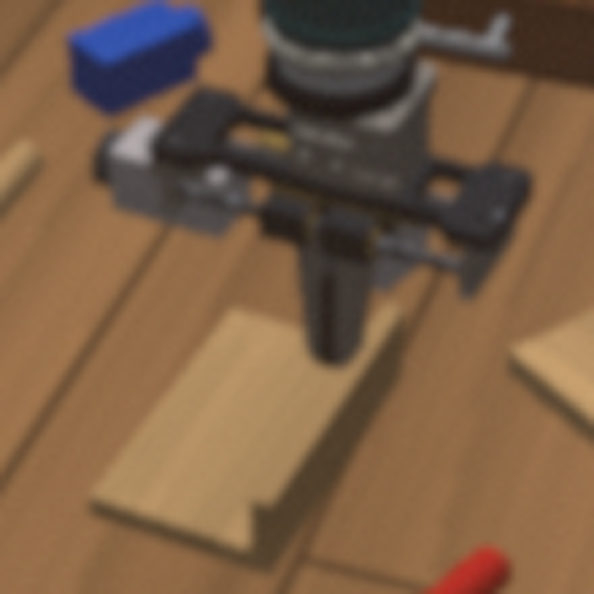

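The gripper shut to nothing, and in the side view the tips sit at zoom (335,365), about 22 mm above where the reported TCP projects. I'll check the tool tip against the start pictures.

Run:
```python
from h import *
p=np.array([221.25,-610.6,180.1]);R=Ro.from_rotvec([2.03264264,0.3586253,-2.03345083]).as_matrix()
for c,win in(("side",(430,510,30,130)),("top",(530,640,270,370))):
    a=cv2.imread(f"pics/{c}0.png");x0,x1,y0,y1=win
    k=5;b=cv2.resize(a[y0:y1,x0:x1],None,fx=k,fy=k,interpolation=2)
    for off,col in((0,(0,0,255)),(-19,(0,255,255)),(-22,(255,0,0))):
      for s in(-46,0,46):
        q=(proj(c,p+R@[off,s,0])-[x0,y0]+.5)*k-.5; cv2.circle(b,tuple(int(v) for v in q),3,col,-1)
    cv2.imwrite(f"pics/s_{c}.png",b)
```

```text
(no output)
```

View pics/s_side.png

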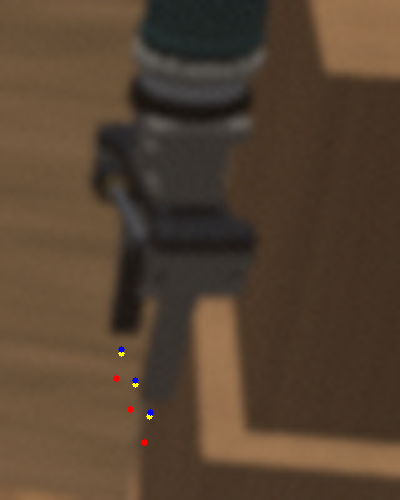

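View pics/s_top.png

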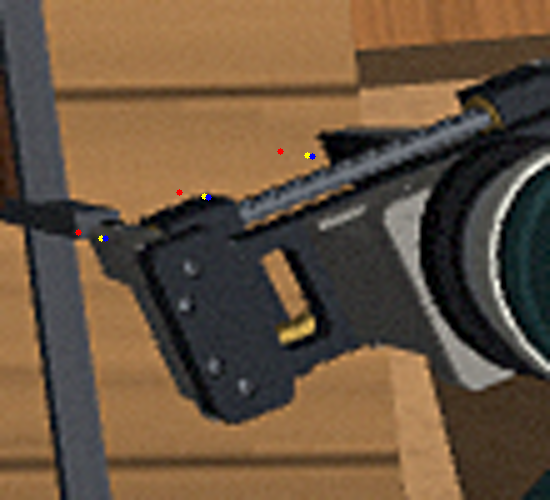

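Run:
```python
from h import *
Rb,tb=pose(BD,0)
robot.servo_line(Rb@[-49,0,120]+tb,feed=200)
for c in("top","side"): cv2.imwrite(f"pics/{c}2.png",viewer.read_camera(c)[:,:,::-1])
robot.servo_line([480,40,90],feed=250)
o=robot.observe();print(o["t"],o["tcp_pos"],o["contact_force"])
cv2.imwrite("pics/side3.png",viewer.read_camera("side")[:,:,::-1]);cv2.imwrite("pics/top3.png",viewer.read_camera("top")[:,:,::-1])
p=o["tcp_pos"];f0=o["contact_force"][2]
print(proj("side",p),proj("top",p))
z=60; robot.servo_line([480,40,z],feed=150)
while z>2:
    z-=4; robot.servo_line([480,40,z],feed=40); f=robot.observe()["contact_force"][2]
    if abs(f-f0)>4: break
o=robot.observe();print(o["t"],z,o["tcp_pos"],o["contact_force"])
cv2.imwrite("pics/side4.png",viewer.read_camera("side")[:,:,::-1]);print(proj("side",o["tcp_pos"]))
robot.servo_line([480,40,90],feed=200)
a=cv2.imread("pics/side2.png")[140:250,290:400];b=cv2.imread("pics/side4.png")[180:290,260:370]
cv2.imwrite("pics/g3.png",np.hstack([cv2.resize(x,None,fx=3.6,fy=3.6,interpolation=2) for x in(a,b)]))
```

```text
8.6167 [479.32555715  38.90815869  89.39534006] [-0.49720936 -0.74477124  0.52068115]
[315.17506571 237.81758293] [260.5490085 198.3767688]
12.8167 0 [ 4.79797185e+02  4.00011262e+01 -2.45686605e-01] [ 0.19571914  0.29099204 -0.23785157]
[316.11463616 260.97963251]
```

View pics/g3.png

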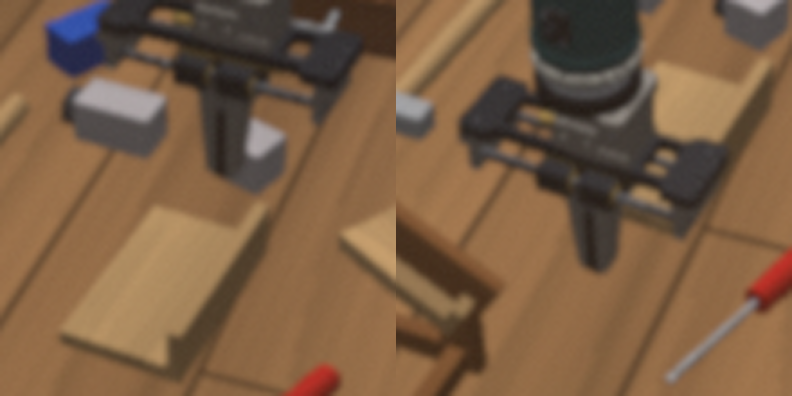

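No contact at reported z = 0, so the real tips are roughly 20 mm short of the reported TCP. I'll continue down carefully to measure this.

Run:
```python
from h import *
robot.servo_line([480,40,-8],feed=200); 
z=-8
f0=robot.observe()["contact_force"][2]
while z>-40:
    z-=2; robot.servo_line([480,40,z],feed=30); f=robot.observe()["contact_force"][2]
    print(z,round(f-f0,1),end=" ")
    if abs(f-f0)>5: break
o=robot.observe();print(o["t"],o["tcp_pos"],o["contact_force"])
robot.servo_line([480,40,60],feed=200)
```

```text
-10 0.9 -12 0.5 -14 -0.1 -16 0.7 -18 1.2 -20 1.1 -22 0.2 -24 0.7 -26 -0.0 -28 0.6 -30 0.7 -32 0.2 -34 11.1 17.3583 [480.31182588  40.00685722 -33.20749001] [-2.81556361 -0.39514485 10.69712156]
```

Run:
```python
from h import *
ims=[]
for c,n in(("side","side3"),("top","top3")):
    a=cv2.imread(f"pics/{n}.png");p=np.array([479.3,38.9,89.4]);q=proj(c,p);x0,y0=int(q[0])-45,int(q[1])-60
    b=cv2.resize(a[y0:y0+95,x0:x0+90],None,fx=4.4,fy=4.4,interpolation=2)
    for dz in(0,22,32):
        u=(proj(c,p+[0,0,dz])-[x0,y0]+.5)*4.4-.5; cv2.circle(b,tuple(int(v) for v in u),2,(0,0,255),-1)
    ims.append(b)
cv2.imwrite("pics/g4.png",np.hstack(ims))
```

```text
(no output)
```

View pics/g4.png

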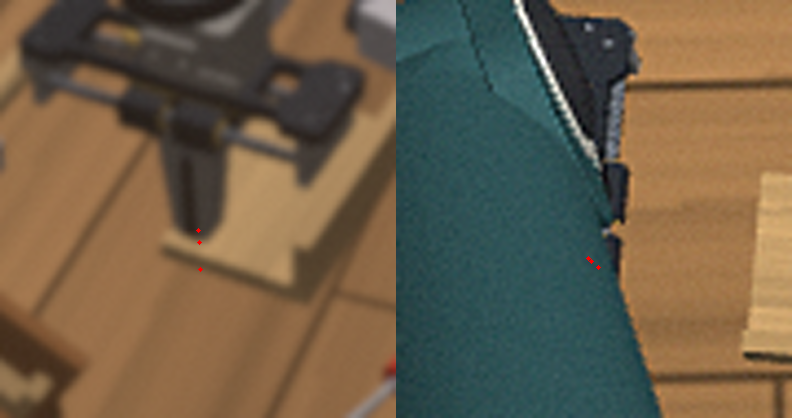

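The bench touch shows the real tips are 32.5 mm short of the reported TCP along the tool. The side view agrees: the lowest visible tip edge is the near face of the 20 mm pad. So the first close was just above the rail, and the board didn't move. I'll compensate and grasp again.

```bash
cat >> h.py <<'E'
OFF=32.5
def P(R,t,X): return np.asarray(R)@np.array(X,float)+t+(-np.asarray(R)[:,2])*OFF  # tip at X in frame R,t, tool x=-z
E
python3 - <<'E'
from h import *
Rb,tb=pose(BD,0);r=rv(tool(Rb,1))
robot.servo_line([480,40,110],feed=250)
robot.movep(P(Rb,tb,[-49,0,110]),r); grip(1.0)
robot.servo_line(P(Rb,tb,[-49,0,19]),feed=120)
o=robot.observe();print(o["t"],o["tcp_pos"],o["contact_force"])
grip(0.0,45)
o=robot.observe();print(o["t"],o["tcp_pos"],o["contact_force"],o["grip_width"]*92)
robot.servo_line(P(Rb,tb,[-49,0,60]),feed=60)
o=robot.observe();print(o["t"],o["tcp_pos"],o["contact_force"],o["grip_width"]*92)
for c in("top","side"): cv2.imwrite(f"pics/{c}5.png",viewer.read_camera(c)[:,:,::-1])
a=cv2.imread("pics/side5.png")[110:250,270:410]
k=4;off=np.array([270,110]);b=cv2.resize(a,None,fx=k,fy=k,interpolation=2)
lines(b,"side",Rb,tb+[0,0,41],BOARD,k,off)
cv2.imwrite("pics/g5.png",b)
E
```

```text
21.3417 [ 433.83630892 -125.61860961  -13.08915406] [ 0.24450057 -0.30995284  0.90246805]
22.525 [ 433.52556296 -125.5998092   -13.48426879] [0.55469827 0.51706395 0.26983556] 11.98418545692096
23.3583 [ 433.11261524 -125.68469641   27.43209236] [-0.27770431  0.40512455 -1.42617712] 11.78724272198944
```

View pics/g5.png

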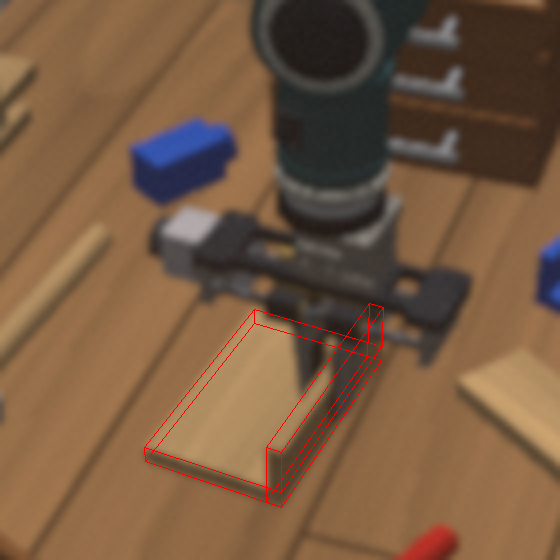

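Run:
```python
from h import *
Rb,tb=pose(BD,0);r=rv(tool(Rc,1))
robot.servo_line(P(Rb,tb,[-49,0,170]),feed=250)
robot.movep(P(Rc,tc,[11,0,19+110]),r)
robot.servo_line(P(Rc,tc,[11,0,19+60]),feed=150)
robot.hold(.2)
o=robot.observe();print(o["t"],o["tcp_pos"]-P(Rc,tc,[11,0,79]),o["contact_force"],o["grip_width"]*92)
print(Ro.from_matrix(Ro.from_rotvec(r).as_matrix().T@Ro.from_rotvec(o["tcp_rot"]).as_matrix()).magnitude())
for c,win in(("side",(160,320,170,350)),("top",(90,260,70,210))):
    im=viewer.read_camera(c)[:,:,::-1];cv2.imwrite(f"pics/{c}6.png",im)
    x0,x1,y0,y1=win;k=3.3 if c=="side" else 4
    b=cv2.resize(im[y0:y1,x0:x1],None,fx=k,fy=k,interpolation=2)
    lines(b,c,Rc,tc+Rc@[60,0,60],BOARD,k,np.array([x0,y0]))
    lines(b,c,Rc,tc,RACK,k,np.array([x0,y0]))
    cv2.imwrite(f"pics/h_{c}.png",b)
```

```text
26.15 [0.17715235 0.2791655  1.06295365] [-0.51689966 -0.80247415 -1.49159738] 11.648331302852785
0.0015858093635705503
```

View pics/h_side.png

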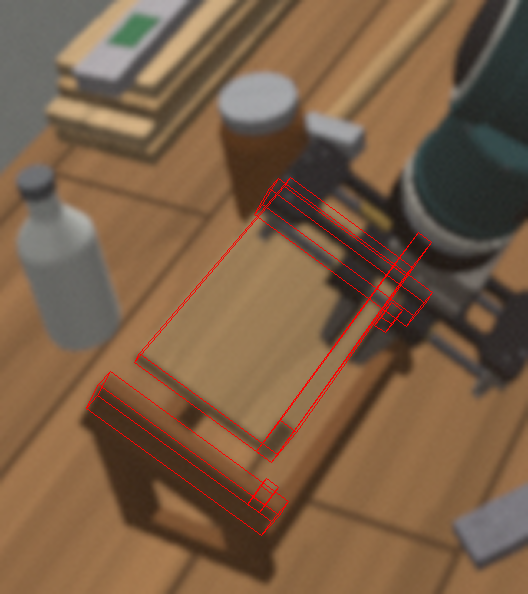

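View pics/h_top.png

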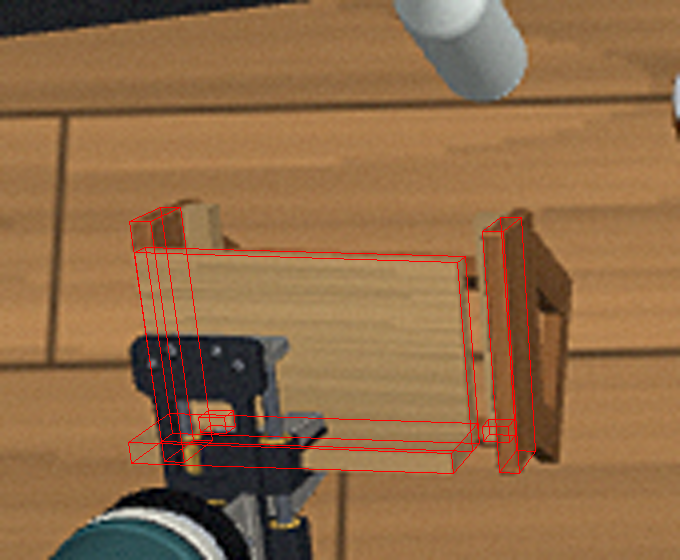

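The board is held and matches the prediction in both views, so the tool-length correction holds when tilted too. Now descending with force checks.

```bash
cat > d.py <<'E'
from h import *
E
python3 - <<'E'
from h import *
robot.servo_line(P(Rc,tc,[11,0,19+36]),feed=80)
f0=robot.observe()["contact_force"]
z=36
while z>-4:
    z-= 4 if z>8 else 1.5
    robot.servo_line(P(Rc,tc,[11,0,19+z]),feed=40)
    f=Rc.T@(robot.observe()["contact_force"]-f0); print(round(z,1),np.round(f,1))
    if np.linalg.norm(f)>5: break
o=robot.observe();print(o["t"],Rc.T@(o["tcp_pos"]-P(Rc,tc,[11,0,19])))
for c,win in(("side",(160,320,170,350)),("top",(90,260,70,210))):
    im=viewer.read_camera(c)[:,:,::-1];cv2.imwrite(f"pics/{c}7.png",im)
    x0,x1,y0,y1=win;k=3.3 if c=="side" else 4
    cv2.imwrite(f"pics/i_{c}.png",cv2.resize(im[y0:y1,x0:x1],None,fx=k,fy=k,interpolation=2))
E
```

```text
32 [-0.7  1.4 -1.1]
28 [-0.2  0.3 -1.4]
24 [-1.5  1.8 -1.4]
20 [-0.5  1.2 -1.3]
16 [-0.4  0.6 -1.4]
12 [-0.8  0.6 -1.2]
8 [-1.2  0.6 -1.6]
6.5 [-0.7  0.7 -1. ]
5.0 [-1.1  1.3 -1.2]
3.5 [-0.8  0.5 -1.4]
2.0 [-0.8  1.6 -2. ]
0.5 [-0.4  0.4 -1.5]
-1.0 [-0.8 -0.9  9.1]
29.95 [ 0.10353355  0.12764802 -0.23276862]
```

View pics/i_side.png

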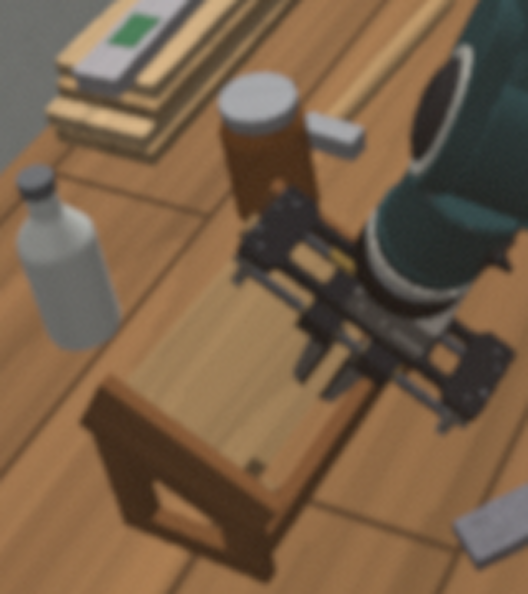

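View pics/i_top.png

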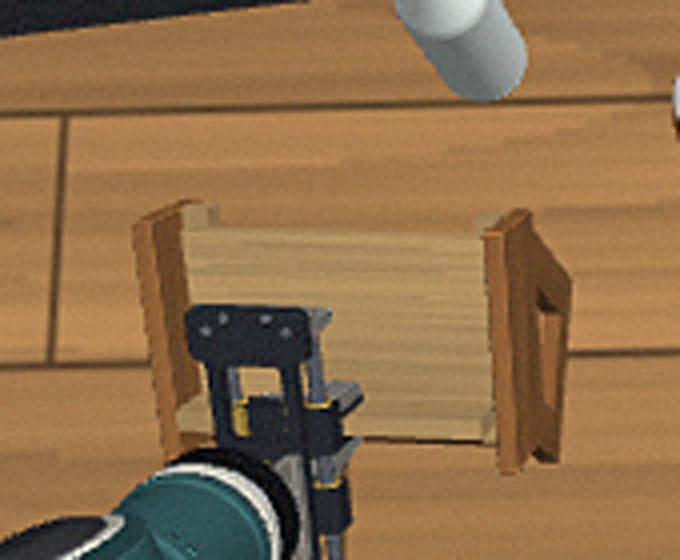

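The board is seated on both cleats between the side boards. Next: slide it down to the stops and release.

Run:
```python
from h import *
robot.servo_line(P(Rc,tc,[11,0,19-.3]),feed=20)
f0=Rc.T@robot.observe()["contact_force"];print(np.round(f0,1))
x=11
while x>-4:
    x-=1.5
    robot.servo_line(P(Rc,tc,[x,0,19-.3]),feed=30)
    f=Rc.T@robot.observe()["contact_force"]; print(round(x,1),np.round(f,1))
    if f[0]-f0[0]>8: break
o=robot.observe();print(o["t"],Rc.T@(o["tcp_pos"]-P(Rc,tc,[6,0,19])))
grip(0.5)
o=robot.observe();print(o["t"],o["grip_width"]*92,np.round(Rc.T@o["contact_force"],1))
robot.servo_line(P(Rc,tc,[x,0,19+100]),feed=150)
robot.movep([480,0,250],rv(tool(pose((0,0,0),0)[0],1)))
for c,win in(("side",(160,320,170,350)),("top",(90,260,70,210))):
    im=viewer.read_camera(c)[:,:,::-1];cv2.imwrite(f"pics/{c}8.png",im)
    x0,x1,y0,y1=win;k=3.3 if c=="side" else 4
    b=cv2.resize(im[y0:y1,x0:x1],None,fx=k,fy=k,interpolation=2)
    lines(b,c,Rc,tc+Rc@[55,0,0],BOARD,k,np.array([x0,y0]))
    cv2.imwrite(f"pics/j_{c}.png",b)
for n in("rail_top","board","tin"):
    for c in("side","top"):
        for q in viewer.pinpoint(n,c)[:2]:
            ww=w(c,q["at"]);print(n,c,round(q["confidence"],2),np.round(ww),np.round(Rc.T@(ww-tc)))
print(robot.observe()["t"])
```

```text
[-1.8  0.3  1.8]
9.5 [ 0.9 -0.4  1.8]
8.0 [0.9 0.6 2.1]
6.5 [1.6 0.4 3.8]
5.0 [ 5.5 -0.1  3. ]
3.5 [8.6 0.9 0.7]
31.55 [ 0.47240083  0.04628026 -0.19246594]
32.2083 45.957012530178574 [-0.5 -0.2 -0.8]
rail_top side 0.77 [524. 241. 122.] [ 3. -1. 52.]
rail_top side 0.73 [ 296. -463.   52.] [-197. -716.   87.]
rail_top top 0.89 [524. 242. 125.] [ 4.  0. 56.]
rail_top top 0.86 [ 299. -463.   48.] [-196. -716.   82.]
board side 0.61 [ 256. -447.   -1.] [-259. -703.   62.]
board side 0.59 [600. 239. 103.] [59.  1. -1.]
board top 0.87 [595. 240. 105.] [56.  2.  3.]
tin side 0.84 [ 613. -328.   -0.] [  45. -565. -113.]
tin side 0.49 [ 683. -454.    1.] [ 112. -687. -150.]
tin top 0.88 [ 611. -324.    0.] [  44. -560. -111.]
tin top 0.58 [ 680. -453.   -4.] [ 107. -685. -153.]
34.7
```

View pics/j_side.png

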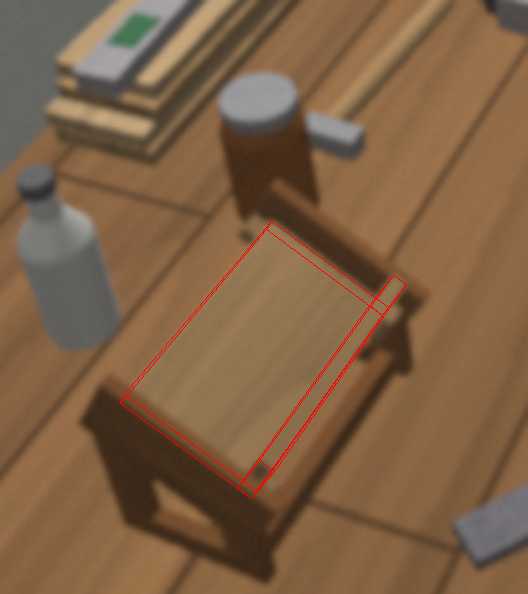

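View pics/j_top.png

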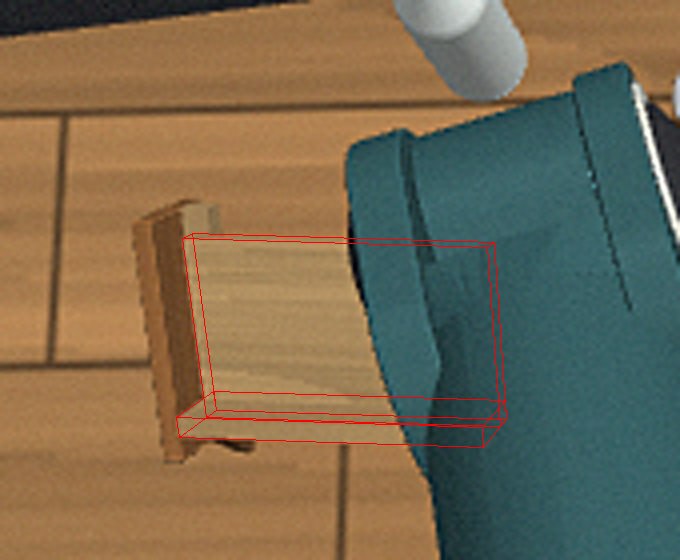

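The board is fitted: the stop contact was felt, and rail_top reads (3..4, 0, 52..56) in the cleats' frame from both cameras. Now the tin.

Run:
```python
from h import *
T=(610.3,-327,-0.096);R,t=pose(T,0);r=rv(tool(R,2))
grip(1.0)
robot.movep(P(R,t,[-5,0,130]),r)
robot.servo_line(P(R,t,[-5,0,5]),feed=130)
o=robot.observe();print(o["t"],o["tcp_pos"]-P(R,t,[-5,0,5]),np.round(o["contact_force"],1))
grip(0.0,35)
o=robot.observe();print(o["t"],o["grip_width"]*92)
robot.servo_line(P(R,t,[-5,0,60]),feed=100)
o=robot.observe();print(o["t"],o["grip_width"]*92,np.round(o["contact_force"],1))
for c,win,k in(("side",(270,380,110,230),4),("top",(360,470,90,210),4)):
    im=viewer.read_camera(c)[:,:,::-1];cv2.imwrite(f"pics/{c}9.png",im);x0,x1,y0,y1=win
    b=cv2.resize(im[y0:y1,x0:x1],None,fx=k,fy=k,interpolation=2)
    lines(b,c,R,t+[0,0,55],TIN,k,np.array([x0,y0]));cv2.imwrite(f"pics/k_{c}.png",b)
```

```text
38.0833 [ 0.82993299 -0.1170869   1.0706386 ] [ 0.3 -0.4  0.5]
38.8417 45.74161478386051
39.5417 46.02182742171533 [-0.   0.6 -2.8]
```

View pics/k_side.png

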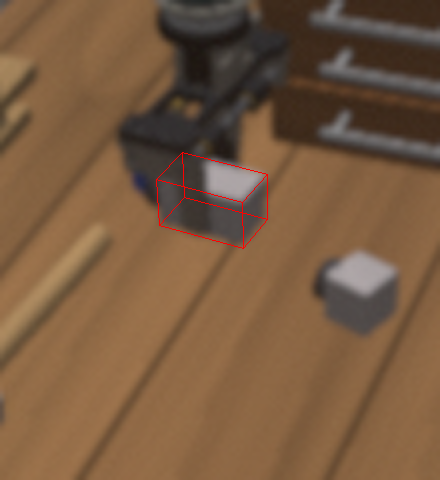

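View pics/k_top.png

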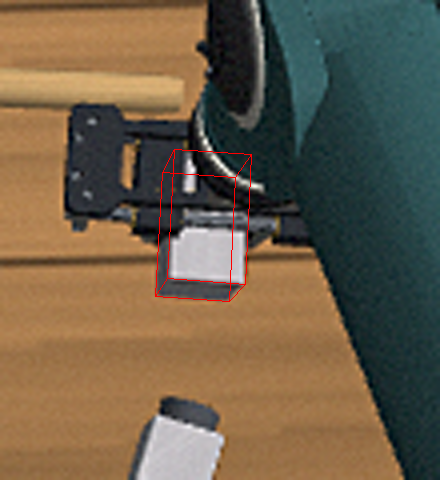

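Run:
```python
from h import *
T=(610.3,-327,-0.096);R,t=pose(T,0);r=rv(tool(Rc,2))
robot.servo_line(P(R,t,[-5,0,190]),feed=250)
robot.movep(P(Rc,tc,[60.5,0,19+120]),r)
robot.servo_line(P(Rc,tc,[60.5,0,19+40]),feed=150)
o=robot.observe();print(o["t"],np.round(Rc.T@(o["tcp_pos"]-P(Rc,tc,[60.5,0,59])),1),np.round(o["contact_force"],1))
for c,win,k in(("side",(160,320,170,350),3.3),("top",(90,260,70,210),4)):
    im=viewer.read_camera(c)[:,:,::-1];cv2.imwrite(f"pics/{c}10.png",im);x0,x1,y0,y1=win
    b=cv2.resize(im[y0:y1,x0:x1],None,fx=k,fy=k,interpolation=2)
    lines(b,c,Rc,tc+Rc@[65.5,0,54],TIN,k,np.array([x0,y0]));cv2.imwrite(f"pics/l_{c}.png",b)
```

```text
43.0583 [0.1 0.3 0.2] [-0.1  0.5 -1.5]
```

View pics/l_side.png

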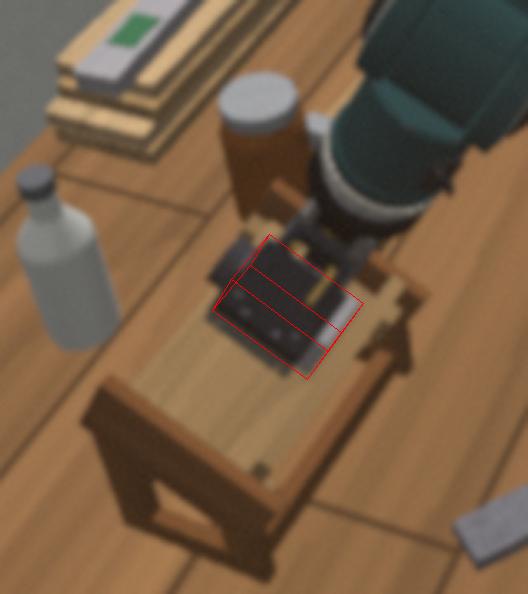

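View pics/l_top.png

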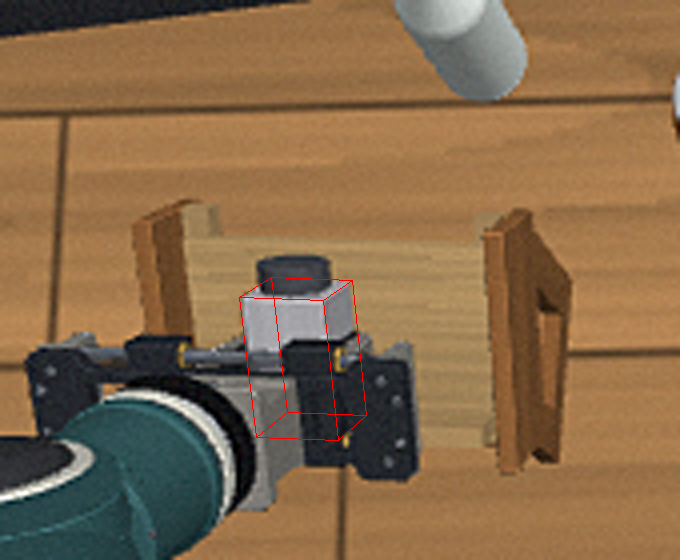

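Run:
```python
from h import *
robot.servo_line(P(Rc,tc,[60.5,0,19+10]),feed=80)
f0=Rc.T@robot.observe()["contact_force"];z=10;print(np.round(f0,1))
while z>-6:
    z-=1.5
    robot.servo_line(P(Rc,tc,[60.5,0,19+z]),feed=30)
    f=Rc.T@robot.observe()["contact_force"]; print("z",z,np.round(f,1))
    if f[2]-f0[2]>4: break
    if abs(f[0]-f0[0])>6: break
z+=.5; x=60.5; robot.servo_line(P(Rc,tc,[x,0,19+z]),feed=30)
f0=Rc.T@robot.observe()["contact_force"];print(np.round(f0,1))
while x>44:
    x-=1.5
    robot.servo_line(P(Rc,tc,[x,0,19+z]),feed=30)
    f=Rc.T@robot.observe()["contact_force"]; print("x",x,np.round(f,1))
    if f[0]-f0[0]>5: break
o=robot.observe();print(o["t"],np.round(Rc.T@(o["tcp_pos"]-P(Rc,tc,[54.5,0,19])),1))
```

```text
[-1.2 -0.1 -0.5]
z 8.5 [-1.7 -0.6 -1.3]
z 7.0 [-0.5 -0.6 -1.5]
z 5.5 [-0.8 -0.8 -1.7]
z 4.0 [-1.  -0.4 -1. ]
z 2.5 [-0.1 -0.3 -2.1]
z 1.0 [-0.3 -0.3 -1.5]
z -0.5 [ 0.  -1.   2.2]
z -2.0 [-3.3 -4.3 19.6]
[-2.  -3.1 13.8]
x 59.0 [ 1.1 -2.3 12.6]
x 57.5 [ 3.  -2.1 10.2]
46.4333 [ 5.7  0.5 -0.3]
```

Run:
```python
from h import *
x=58.5;z=-.3; robot.servo_line(P(Rc,tc,[x,0,19+z]),feed=30)
f0=Rc.T@robot.observe()["contact_force"];print(np.round(f0,1))
while x>44:
    x-=1.5
    robot.servo_line(P(Rc,tc,[x,0,19+z]),feed=30)
    o=robot.observe();f=Rc.T@o["contact_force"]; print("x",x,np.round(f,1),np.round((Rc.T@(o["tcp_pos"]-P(Rc,tc,[54.5,0,19])))[0],1))
    if f[0]>7: break
o=robot.observe();print(o["t"])
```

```text
[-0.6 -0.5  2.4]
x 57.0 [-0.1  0.2  2. ] 2.4
x 55.5 [-0.1 -0.1  2.2] 0.7
x 54.0 [1.2 0.3 1. ] -0.4
x 52.5 [6.  1.7 0.2] -0.5
x 51.0 [ 8.6  0.4 -0.9] -0.5
47.9333
```

Rail contact came at x = -0.5 mm from nominal, so the tin is home. Releasing and checking.

Run:
```python
from h import *
grip(0.8)
o=robot.observe();print(o["t"],o["grip_width"]*92,np.round(Rc.T@o["contact_force"],1))
robot.servo_line(P(Rc,tc,[53,0,19+110]),feed=130)
robot.movep([430,-300,250],rv(tool(pose((0,0,0),0)[0],2)))
for c,win,k in(("side",(160,320,170,350),3.3),("top",(90,260,70,210),4)):
    im=viewer.read_camera(c)[:,:,::-1];cv2.imwrite(f"pics/{c}11.png",im);x0,x1,y0,y1=win
    b=cv2.resize(im[y0:y1,x0:x1],None,fx=k,fy=k,interpolation=2)
    lines(b,c,Rc,tc+Rc@[59.5,0,14],TIN,k,np.array([x0,y0]));lines(b,c,Rc,tc+Rc@[55,0,0],BOARD,k,np.array([x0,y0]));cv2.imwrite(f"pics/m_{c}.png",b)
for n in("rail_top","board","tin_base","tin_cap"):
    for c in("side","top"):
        for q in viewer.pinpoint(n,c)[:3]:
            v=Rc.T@(w(c,q["at"])-tc)
            if np.linalg.norm(v)<200: print(n,c,round(q["confidence"],2),np.round(v-[55,0,0]))
print(robot.observe()["t"])
```

```text
48.5083 73.72335600847767 [-0.8 -0.3 -0.4]
rail_top side 0.64 [-48.  -2.  54.]
rail_top top 0.84 [-49.   4.  55.]
board side 0.61 [-1.  2.  1.]
board top 0.67 [7. 2. 1.]
board top 0.56 [-50.   1.  53.]
tin_base top 0.93 [-38.   1.  34.]
tin_cap side 0.59 [54. -2. 36.]
tin_cap side 0.22 [-55.   2.  51.]
tin_cap top 0.87 [50.  2. 34.]
52.0083
```

View pics/m_side.png

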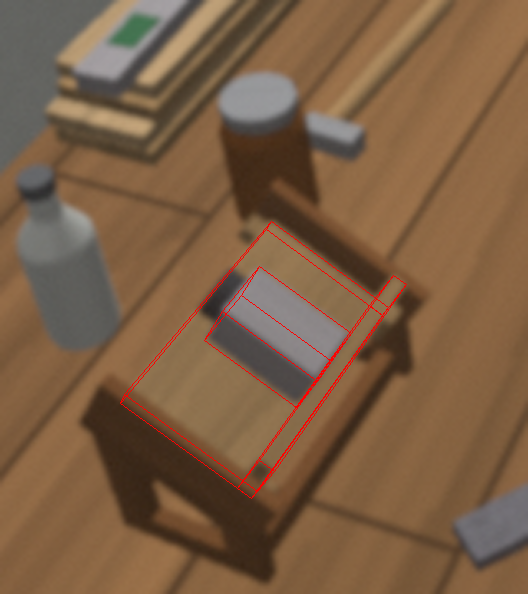

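View pics/m_top.png

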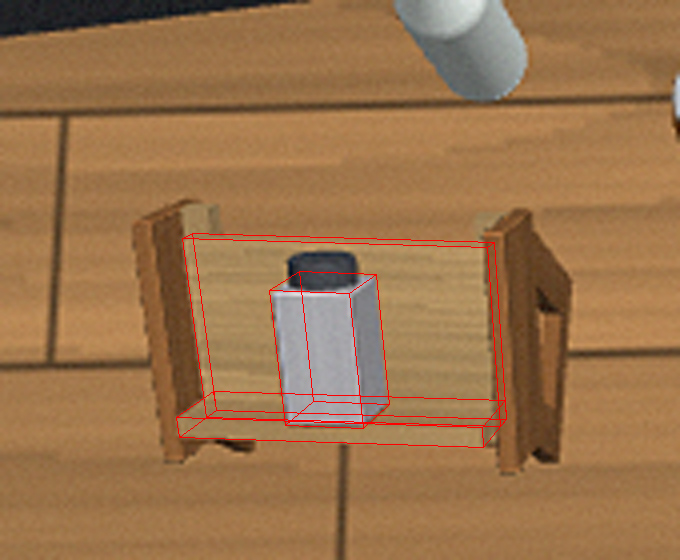

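View pics/top11.png

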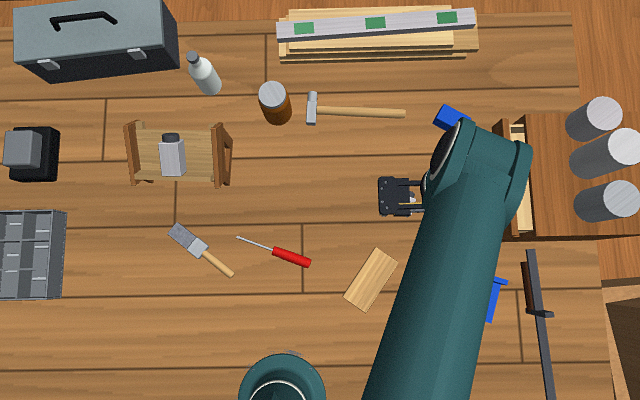

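Board and tin both match the home pose in both views. The cabinet looks a little different beside the arm, at about (515,180), so I'll clear the arm away and check it before handing in.

Run:
```python
from h import *
o=robot.observe();print(o["t"],np.round(o["contact_force"],1),np.round(o["joint_torque"],1))
robot.movep([450,-60,280],rv(tool(pose((0,0,0),0)[0],2)))
robot.hold(.2);cv2.imwrite("pics/top12.png",viewer.read_camera("top")[:,:,::-1]);cv2.imwrite("pics/side12.png",viewer.read_camera("side")[:,:,::-1])
o=robot.observe();print(o["t"],np.round(o["contact_force"],1))
```

```text
52.0083 [-0.8  0.3  0.1] [ -0.  -36.2  -2.5 -25.    0.1   0.1  -0. ]
53.2667 [ 0.2 -0.8  0.9]
```

View pics/top12.png

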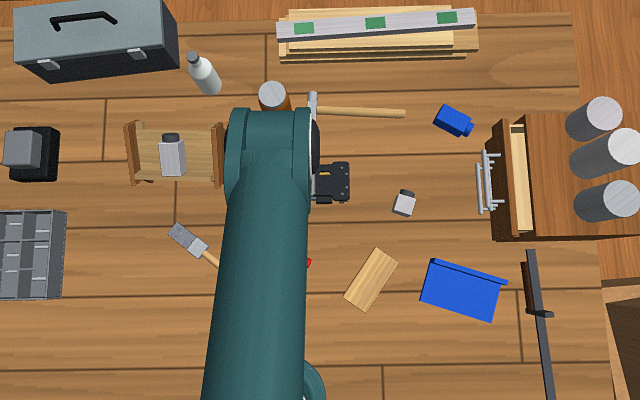

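View pics/side12.png

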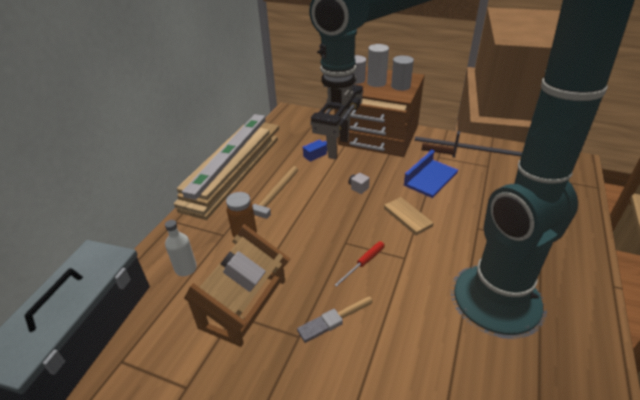

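The top drawer of the cabinet is now slightly open, which it wasn't at the start. I'll find when that happened.

Run:
```python
import cv2,numpy as np
L=[]
for n in ["top0","top1","top3","top5","top6","top8","top9","top10","top11","top12"]:
    a=cv2.resize(cv2.imread(f"pics/{n}.png")[100:250,455:585],None,fx=1.2,fy=1.2);cv2.putText(a,n,(3,14),0,.5,(255,255,255),1);L.append(a)
cv2.imwrite("pics/tl.png",np.vstack([np.hstack(L[:5]),np.hstack(L[5:])]))
```

```text
(no output)
```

View pics/tl.png

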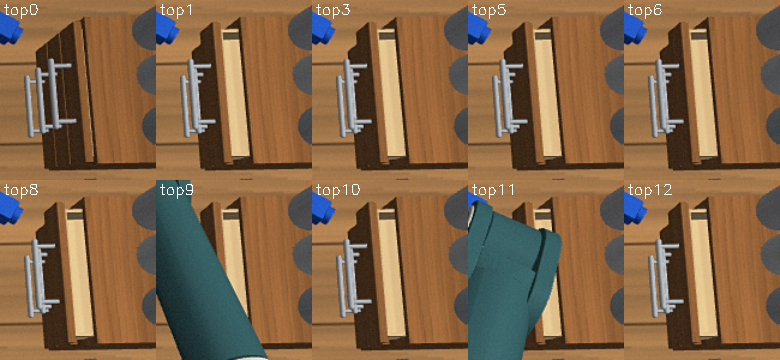

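The drawer was already open in the first picture after my opening move, so that sweep from the start pose probably caught a handle. I have about 15 s left. Pushing it shut blind could press too hard and lose the finished placement, so I'll leave it and report it. Both parts are in place, the arm is clear and the bystanders show at their starting pixels, so I'm handing in.

Run:
```python
from h import *
robot.job_done(); print(robot.observe()["t"])
```

```text
the job is handed in; nothing more can be done
the job is handed in; nothing more can be done
```

I fitted the pine board on the cleats and laid the long white tin on it, then handed the job in at about 53 s of the 69 s allowed. A drawer I had not meant to touch ended up open.

**What I did**
- **Board:** I laid it on both cleats, slid it down until I felt the stops, and let go.
- **Tin:** I laid it at the middle of the board, base against the rail and cap uphill, and let go.

**Last checks**
- **Board and tin:** In both cameras they line up with their fitted positions to within a few mm. Both touched down and met the stops or the rail within about 1 mm of where they should.
- **Network readings:** Most agree. One board reading from the top camera was 7 mm off up the slope, and the tin_base reading was about 5 mm off. The outlines and the contact readings did not support either.
- **Bystanders:** They appear at their starting places in the pictures. The arm was clear, 280 mm up.

**What went wrong**
- **First grasp missed:** The real fingertips are about 32.5 mm short of the reported TCP. I measured this by touching the bench and corrected for it, which took about 15 s.
- **Cabinet drawer open:** The cabinet's top drawer is now partly open. It was shut at the start and already open in the first picture after my opening move, so the arm or gripper most likely caught a handle. I did not push it back, because that risked the finished work in the time left. So "leave everything else where it is" was not fully kept.

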